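# Confirm the pick on the snap-action button

### The job

Three pick-confirmation units stand on the rack; only the one with the green button in a bright steel collar still has its snap action. Confirm the pick on it: press the green button straight down slowly, about a centimetre a second, until you feel it snap over and it stays down, without ramming it, then let go. Do not press the soft rubber buttons, orange and grey, on the other two units.

Things in the scene. Friction and masses are not known exactly. Their poses are not given: they have to be found in the camera images.
- green_unit: Fixed unit: grey housing 84 x 66 x 40 mm high; the smooth green round button, 34 mm across, stands in the middle of its top in a bright steel collar (43 mm across, rim 44 mm above the worktop). Origin: centre of the underside, on the worktop; z up, x along the 84 mm side. The button is on the vertical through the origin; its flat top is 54 mm above the origin when up, 47 mm when down.
- green_key (a joint): Travel of the green button, m: 0 up, grows as it is pressed straight down, 0.007 at its stop. It resists with 2.7 N at first and 6 N at about 2 mm; then the force falls to nothing at 5 mm, the breakover, from where on the button drops away from the finger to its stop by itself and stays down when released.
- orange_key_top (a point): Middle of the top of the soft orange ribbed rubber button (29 mm across at the top, 38 mm below, its top 54 mm above the worktop), which stands in a black collar on another unit with the same housing. It yields softly over 7 mm (0.6 to 3 N), has no snap and springs back; not to be pressed.
- grey_key_top (a point): Middle of the top of the soft dark grey ribbed rubber button, on the third unit; otherwise just like the orange one; not to be pressed.
Mind the look-alikes: they are no part of the job. Leave any turquoise look-alike of the green_unit alone.

How it is judged:
By the outcome, as a careful person would: the job done as asked, in the order asked, and still so for the second after the job is handed in, with the robot touching nothing.
It also fails if it takes over 38 s, if anything falls off the work surface, if the arm or the gripper's body presses on something with over 40 N, if the wrist force passes 120 N, or if a joint passes its speed limit or range.

### The arm

A 7-joint arm with a two-finger parallel gripper is mounted at the origin on a cart in front of the work surface, level with it; the furniture and walls round the work are solid. World frame = base frame: x ahead of the robot, y to its left, z up, the work surface at z = 0. Lengths are in m, angles in rad, forces in N, time in s.
With the tool pointing down it reaches from about 0.4 to 0.9 m from the base axis. Payload 5.5 kg.
Tool frame: the origin (TCP) lies on the centre line of the jaws, within the pads' length; the fingertips stand robot.tip_reach ahead of it and the grasp point (between the pads) is the TCP (robot.tip_reach is the distance from the TCP to the fingertips, in m); z points along the fingers, x is the direction in which the jaws open and shut, and the axes are right-handed (so a half turn about z gives the same grasp; the last joint's range is limited). The gripper opens to 85 mm and grips with 20 to 120 N. Pads are 22 mm wide; open, the fingers measure 114 mm over their backs; the gripper's body (76 mm by 85 mm) begins 54 mm behind the grasp point. The pads swing forward as they close: fully open they stand 13 mm farther back than shut.
Start: joints at [-1.037, 0.501, -0.427, 1.55, 0.221, 1.138, -0.21], TCP at [0.174, 0.626, 0.25] pointing down, gripper open.
Joint ranges: [-2.88, 2.88], [-0.31, 2.03], [-1.54, 1.56], [0.2, 2.42], [-1.41, 4.55], [0.19, 2.02], [-2.57, 2.57]. Speed limits (rad/s): [2.57, 2.57, 3.14, 3.14, 3.14, 3.14, 3.14].

### API

Orientations are given as a rotation vector (axis times angle).
In Python, from workcell import robot gives the robot as it stands.
- The arm moves only by the shell command python3 -m pendant 'ROWS' [FORCE]. ROWS is JSON, one flat list of numbers, 7 for each row, row after row: the turn, a rotation vector about the world's x, y, z in degrees, then the shift along the world's x, y, z in mm, then the closure, from 0 (fully open) to 1 (shut). A call has 1 to 8 rows; each row is the pose to reach, as a shift and turn from the pose commanded when the call began; what a row does not reach only later rows make up. A row lasts 1/10 s, in which the tool goes at most 50 mm and 8.59 degrees, less where a joint would pass 70% of its speed; a pose out of reach is approached as far as the arm can. A call with a gripper value outside its range is refused whole. The fingers move at their own pace and stop on an object; FORCE is the grip in N (left out, the last holds). Time passes only in rows, so rows that repeat a pose let the fingers close. It gives the time, the measured TCP pose, the force and the opening at its end, in the units of the state.
- robot.get_obs(): the state, without advancing time (a new reading comes with each control period).
- robot.snapshot(name): name is "scene" or "top"; returns a dict with "frame" (480x640x3 uint8, red, green, blue), "mtx" (3x3 intrinsics, pixels), "R" (3x3) and "t" (3): a world point X has camera coordinates R X + t. Camera axes: x right, y down, z forward; pixel columns grow to the right and rows downward; lengths in m; the calibration is good to about 2 mm. A picture is of the moment at which its call begins. There is no depth.
- robot.finish_job(): hands the job in, once; it reports no verdict.
The state is a dict: "t": time; "qpos": joint angles; "qd": joint speeds; "joint_torque": joint torques, N m; "eef_pos": TCP position; "tool_rot": TCP orientation; "ft_force": force on the tool from outside, world axes, zero at the start; "moment": the same for the moment, N m; "width": finger opening in m.
Only numpy, scipy, OpenCV 4.12 (cv2) and the standard library are available. Lean on these libraries where they do the work, as an engineer would, in place of code of your own. Each camera call takes 0.05 s, during which the arm holds its last target. There are 200 camera calls.

## Working session

There is one attempt and no reset: what is moved stays moved. The work goes in short steps, Python scripts to look and compute and a shell command to move; the robot and the scene stay as the last step left them, time stands still between calls to the robot, and variables do not carry over. Pictures are saved under pics/ and viewed, about 8 in all and at most 12, crops included, and the job is handed in when it is done.

```bash
mkdir -p pics; python3 - <<'E'
from workcell import robot
import cv2,numpy as np
o=robot.get_obs();print({k:np.round(v,3) for k,v in o.items()},robot.tip_reach)
for n in("scene","top"):
    s=robot.snapshot(n);cv2.imwrite(f"pics/{n}0.png",s["frame"][:,:,::-1]);np.savez(f"pics/{n}0.npz",**s);print(n,s["mtx"].round(1).tolist(),s["R"].round(3).tolist(),s["t"].round(3))
E
```

```text
{'t': np.float64(0.0), 'qpos': array([-1.037,  0.502, -0.427,  1.552,  0.221,  1.138, -0.21 ]), 'qd': array([ 0.   ,  0.001, -0.002,  0.   , -0.001, -0.   ,  0.   ]), 'joint_torque': array([ 0.0000e+00, -5.6951e+01, -5.8160e+00, -2.8093e+01,  1.1000e-02,
        1.2000e-02, -0.0000e+00]), 'eef_pos': array([0.174, 0.626, 0.249]), 'tool_rot': array([ 2.5  ,  1.901, -0.003]), 'ft_force': array([-0.679, -0.966, -0.3  ]), 'moment': array([ 0.02 , -0.034,  0.015]), 'width': np.float64(0.086)} 0.019
scene [[498.7, 0.0, 317.8], [0.0, 498.7, 233.0], [0.0, 0.0, 1.0]] [[0.807, -0.591, 0.013], [-0.343, -0.486, -0.804], [0.482, 0.644, -0.594]] [-0.42   0.275  0.773]
top [[481.9, 0.0, 316.5], [0.0, 481.9, 233.9], [0.0, 0.0, 1.0]] [[-0.021, -1.0, -0.006], [-0.999, 0.022, -0.032], [0.032, 0.006, -0.999]] [0.065 0.531 0.975]
```

View pics/scene0.png

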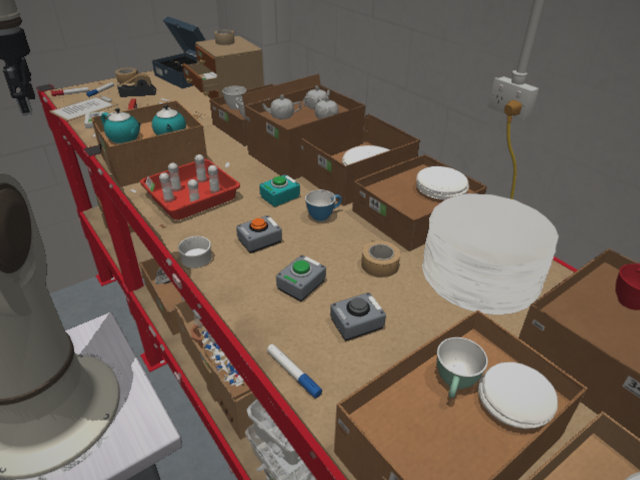

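View pics/top0.png

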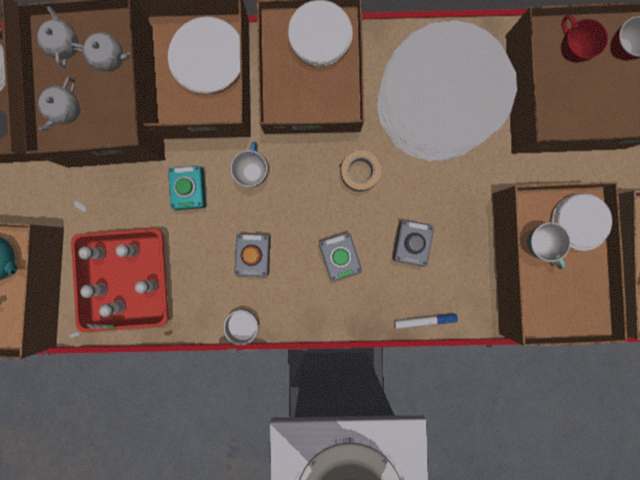

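Both views show the real green unit in grey housing: top (341,257), scene (301,268). Orange is at top (252,255), grey at (415,243). The turquoise look-alike is at top (185,187), to be left alone.

```bash
cat > h.py <<'E'
import numpy as np,cv2
def ray(s,u,v,z):
    d=s["R"].T@np.linalg.inv(s["mtx"])@[u,v,1.];c=-s["R"].T@s["t"]
    return c+d*(z-c[2])/d[2]
def blob(f,lo,hi,uv,r=25):
    h=cv2.cvtColor(f,cv2.COLOR_RGB2HSV);m=cv2.inRange(h,lo,hi);k=np.zeros_like(m);cv2.circle(k,uv,r,255,-1)
    n,l,st,c=cv2.connectedComponentsWithStats(m&k);i=1+st[1:,4].argmax();return c[i],st[i],(l==i)
E
python3 - <<'E'
from h import *
from workcell import robot
for n,p,q in(("top",(341,257),{"orange":(252,255),"grey":(415,243)}),("scene",(301,268),{"orange":(258,225),"grey":(358,306)})):
    s=dict(np.load(f"pics/{n}0.npz"))
    c,st,m=blob(s["frame"],(45,110,50),(80,255,255),p)
    print(n,"green",c,st,ray(s,*c,.054).round(4))
    for k,v in q.items(): print(k,ray(s,*v,.054).round(3))
    cv2.imwrite(f"pics/{n}c.png",cv2.resize(s["frame"][p[1]-35:p[1]+35,p[0]-40:p[0]+40,::-1],None,fx=5,fy=5,interpolation=2))
a=cv2.imread("pics/topc.png");b=cv2.imread("pics/scenec.png");cv2.imwrite("pics/c0.png",np.hstack([a,b]))
o=robot.get_obs();from scipy.spatial.transform import Rotation as R
print(R.from_rotvec(o["tool_rot"]).as_matrix().round(3))
E
```

```text
top green [340.23595506 256.63483146] [333 250  15  15 178] [0.4853 0.0086 0.054 ]
orange [0.492 0.18  0.054]
grey [ 0.509 -0.137  0.054]
scene green [300.65882353 266.70588235] [293 261  16  13 170] [0.48   0.0023 0.054 ]
orange [0.484 0.171 0.054]
grey [ 0.502 -0.146  0.054]
[[ 0.267  0.964 -0.001]
 [ 0.964 -0.267 -0.002]
 [-0.002 -0.    -1.   ]]
```

View pics/c0.png

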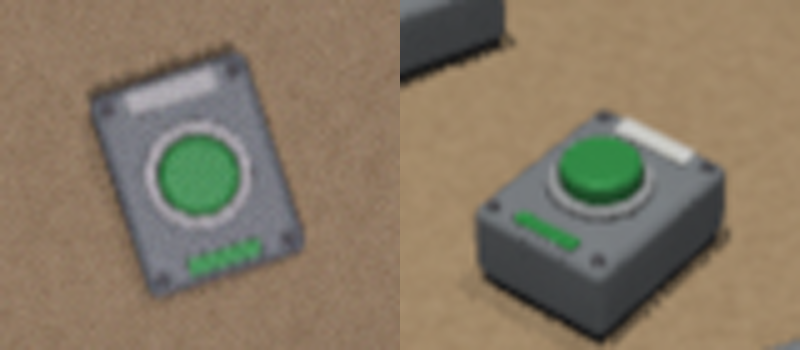

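The crop confirms the green button in a bright collar on a grey housing. The top view puts it at about (0.485, 0.008). The scene blob includes the button's near side, so it reads a few mm towards that camera. I'll move over it, shutting the jaws on the way.

```bash
python3 -m pendant '[0,0,0,18,-36,0,0.2, 0,0,0,36,-72,0,0.5, 0,0,0,54,-108,0,1, 0,0,0,72,-144,0,1, 0,0,0,90,-180,0,1, 0,0,0,108,-216,0,1, 0,0,0,126,-252,0,1, 0,0,0,144,-288,0,1]' 30
```

```text
t: 0.9
eef_pos: [0.3182, 0.3365, 0.2501]
tool_rot: [2.501, 1.901, -0.001]
ft_force: [0.4, 1.1, -0.3]
width: -0.0002
```

```bash
python3 -m pendant '[0,0,0,21,-41,0,1, 0,0,0,42,-82,0,1, 0,0,0,63,-123,0,1, 0,0,0,84,-164,0,1, 0,0,0,105,-205,0,1, 0,0,0,126,-246,-20,1, 0,0,0,147,-287,-50,1, 0,0,0,166,-330,-80,1]'
python3 -m pendant '[0,0,0,0,0,-50,1, 0,0,0,0,0,-75,1, 0,0,0,0,0,-75,1, 0,0,0,0,0,-75,1]'
python3 - <<'E'
from h import *
from workcell import robot
o=robot.get_obs();print({k:np.round(o[k],4) for k in("qpos","eef_pos","tool_rot","ft_force")})
ims=[]
for n in("scene","top"):
    s=robot.snapshot(n)
    X=o["eef_pos"]-[0,0,robot.tip_reach];p=s["R"]@X+s["t"];u=s["mtx"]@p;u=(u/u[2])[:2].astype(int);print(n,u)
    f=np.ascontiguousarray(s["frame"][:,:,::-1]);ims.append(cv2.resize(f[u[1]-60:u[1]+60,u[0]-50:u[0]+50],None,fx=4,fy=4,interpolation=2))
cv2.imwrite("pics/c1.png",np.hstack(ims))
E
```

```text
t: 1.7
eef_pos: [0.481, 0.0151, 0.1757]
tool_rot: [2.5, 1.901, 0.002]
ft_force: [0.2, 0.9, 0.2]
width: 0.0002
t: 2.1
eef_pos: [0.4799, 0.017, 0.1012]
tool_rot: [-2.5, -1.901, 0.002]
ft_force: [0.9, 0.3, 0.1]
width: 0.0001
{'qpos': array([-0.0639,  0.3908, -0.0321,  2.0935,  0.0196,  0.6588,  1.1913]), 'eef_pos': array([0.4799, 0.017 , 0.1012]), 'tool_rot': array([-2.5000e+00, -1.9012e+00,  1.5000e-03]), 'ft_force': array([0.9457, 0.3161, 0.0859])}
scene [296 251]
top [336 259]
```

View pics/c1.png

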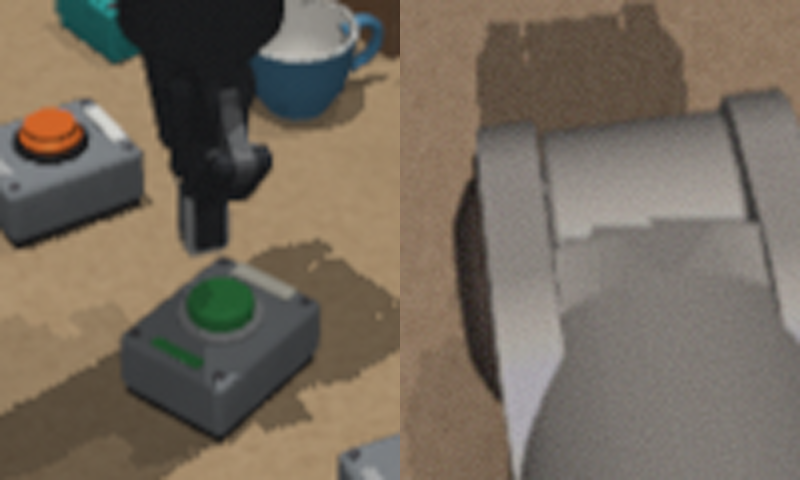

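The tips are about 28 mm above the button and 10 mm short in y. I'll correct sideways and go down to about 7 mm above it.

```bash
python3 -m pendant '[0,0,0,4,-10,0,1, 0,0,0,4,-10,-10,1, 0,0,0,4,-10,-20,1, 0,0,0,4,-10,-20,1, 0,0,0,4,-10,-20,1]'
python3 - <<'E'
from h import *
from workcell import robot
o=robot.get_obs();print(o["eef_pos"].round(4),o["ft_force"].round(2))
s=robot.snapshot("scene")
f=s["frame"][205:305,240:360,::-1];cv2.imwrite("pics/c2.png",cv2.resize(f,None,fx=6,fy=6,interpolation=2))
E
```

```text
t: 2.7
eef_pos: [0.4834, 0.0069, 0.0806]
tool_rot: [-2.5, -1.901, 0.002]
ft_force: [0.1, 0.4, -0.2]
width: 0.0002
[0.4834 0.0069 0.0806] [ 0.14  0.35 -0.21]
```

View pics/c2.png

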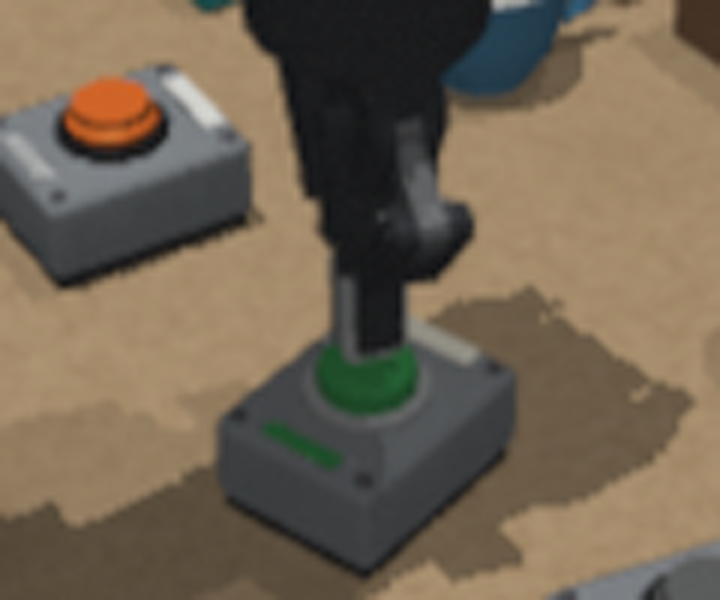

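The tips are centred over the button, about 7 mm above it. I'll press at 1 mm per row (10 mm/s).

```bash
python3 -m pendant '[0,0,0,0,0,-1,1, 0,0,0,0,0,-2,1, 0,0,0,0,0,-3,1, 0,0,0,0,0,-4,1, 0,0,0,0,0,-5,1, 0,0,0,0,0,-6,1]'
python3 -m pendant '[0,0,0,0,0,-1,1, 0,0,0,0,0,-2,1]'
```

```text
t: 3.35
eef_pos: [0.484, 0.0067, 0.0751]
tool_rot: [-2.501, -1.901, 0.0]
ft_force: [0.3, -0.5, -1.0]
width: -0.0002
t: 3.55
eef_pos: [0.4841, 0.0068, 0.0731]
tool_rot: [-2.501, -1.901, 0.0]
ft_force: [-0.2, 0.5, 1.6]
width: 0.0001
```

```bash
python3 -m pendant '[0,0,0,0,0,-1,1]'; python3 -m pendant '[0,0,0,0,0,-1,1]'; python3 -m pendant '[0,0,0,0,0,-1,1]'; python3 -m pendant '[0,0,0,0,0,-1,1]'
```

```text
t: 3.65
eef_pos: [0.4841, 0.0067, 0.0723]
tool_rot: [-2.501, -1.901, 0.0]
ft_force: [-1.4, 0.3, 3.7]
width: 0.0001
t: 3.75
eef_pos: [0.4841, 0.0067, 0.0714]
tool_rot: [-2.501, -1.901, 0.0]
ft_force: [-0.2, -1.1, 3.6]
width: 0.0001
t: 3.85
eef_pos: [0.484, 0.0067, 0.0703]
tool_rot: [-2.501, -1.901, 0.0]
ft_force: [-1.4, 0.3, 4.2]
width: -0.0001
t: 3.95
eef_pos: [0.484, 0.0067, 0.0692]
tool_rot: [-2.501, -1.901, -0.0]
ft_force: [-1.0, -0.3, 1.6]
width: -0.0001
```

Contact came near z = 0.073. The force peaked and is now falling, so the breakover is about 1 mm further.

```bash
python3 -m pendant '[0,0,0,0,0,-1,1]'; python3 -m pendant '[0,0,0,0,0,-1,1]'
```

```text
t: 4.05
eef_pos: [0.4841, 0.0067, 0.068]
tool_rot: [2.501, 1.901, 0.0]
ft_force: [-0.8, 0.2, 0.3]
width: -0.0003
t: 4.15
eef_pos: [0.4841, 0.0068, 0.0669]
tool_rot: [-2.501, -1.901, -0.0]
ft_force: [-0.7, 0.9, 0.1]
width: -0.0
```

The force has dropped to zero past 5 mm of travel, so it snapped over. Now I'll let go, rise and check.

```bash
python3 -m pendant '[0,0,0,0,0,2,1, 0,0,0,0,0,6,1, 0,0,0,0,0,15,1, 0,0,0,0,0,35,1, 0,0,0,0,0,60,1, 0,0,0,0,0,90,1, 0,0,0,0,0,100,1, 0,0,0,0,0,100,1]'
python3 - <<'E'
from h import *
from workcell import robot
o=robot.get_obs();print(o["eef_pos"].round(4),o["ft_force"].round(2))
s=robot.snapshot("scene");a=np.load("pics/scene0.npz")["frame"]
c=lambda f:cv2.resize(f[230:310,250:330,::-1],None,fx=5,fy=5,interpolation=2)
cv2.imwrite("pics/c3.png",np.hstack([c(a),c(s["frame"])]))
E
```

```text
t: 4.95
eef_pos: [0.4856, 0.0068, 0.1693]
tool_rot: [2.499, 1.9, 0.006]
ft_force: [1.0, 0.4, 0.2]
width: 0.0001
[0.4856 0.0068 0.1693] [0.95 0.45 0.15]
```

View pics/c3.png

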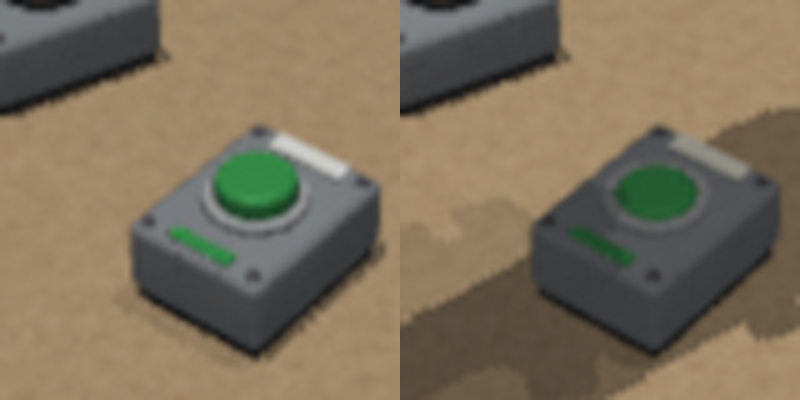

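The picture after release (right) shows the button sunk almost flush with the collar. Before (left) it stood well above it. The arm is clear, so I'm handing in.

```bash
python3 -c "
from workcell import robot
print(robot.finish_job())"
```

```text
the job is handed in; nothing more can be done
None
```

The green button snapped over and stayed down, and I handed the job in after about 5 s of robot time. I pressed it straight down with shut fingers at about 1 cm/s.

- **Force:** it peaked at about 4 N in the 0.1 s readings, somewhat below the stated 6 N, probably because of reading noise and coarse sampling. It fell to about zero past 5 mm of travel, and I stopped the press at about 6 mm.
- **After release:** a picture with the arm about 10 cm above shows the button sunk almost to the collar.
- **Other units:** the arm did not go near the orange, grey or turquoise units.
- **Disagreement:** the two cameras put the button about 6 mm apart in x and y. I put this down to the button's side showing in the scene view, went mainly by the top view, and a near view showed the tips centred before I pressed.

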